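Pin a clamshell sample press and hold it shut

TASK

Swing the lid of the small clamshell press down onto its base, take the steel pin out of its stand and push it down through the hole in the lid into the hole of the base. The lid rests slightly ajar on its springy gasket, so push down on the pin until its collar squeezes the lid fully shut, and finish like that: still gripping the pin by its head and pressing down, not letting go. Do not knock over or push aside the dropper bottle, bench timer, roll of labels or glass dish.

Things in the scene. Friction and masses are not known exactly. Their poses are not given: they have to be found in the camera images.
- press: Clamshell press, fixed to the worktop. Aluminium base block 140 x 96 mm, 36 mm high, with a black gasket pad on top; a steel lid is hinged on its far edge. Origin: centre of the base's underside; z up; x runs from the hole end (-x, nearer the robot) to the hinge end (+x); y along the hinge.
- hinge_axis (a point): Point on the hinge axis, at the middle of its length: 62 mm along +x and 38 mm above the press origin. The axis is along the press's y.
- press_hinge (a joint): Swing of the lid hinge, rad: 0 = lid down on the gasket, up to 1.5 = nearly upright; starts between 0.75 and 1.15. The hinge is stiff (friction 0.35 N m, about 3 N at the lid's free end): the lid stays where it is left. The lid's total angle from flat is this plus press_gasket.
- press_gasket (a joint): Extra angle, rad, by which the springy gasket holds the lid open: 0.05 = not squeezed (with the hinge at 0 the lid is then about 6 mm ajar at its hole), 0 = lid squeezed fully shut, flat. It needs about 8 N downward at the lid's hole to shut fully, and springs back when released.
- lid_hole (a point): Centre of the 15 mm round through hole in the lid, at its upper face, 118 mm from the hinge axis; 48 mm above the worktop when the lid is fully shut. The lid is a flat steel plate 90 mm wide (y), 10 mm thick, reaching from 7 to 136 mm from the hinge axis (its free end overhangs the base by 5 mm); shut, its underside is level with the axis.
- base_hole (a point): Centre of the mouth of the round hole in the base's top face (36 mm above the worktop), 56 mm from the press origin along -x. Diameter 15 mm, right through the base. In line with the lid's hole when the lid is down. Axes as the press.
- stand: Pin stand, fixed: grey plastic block 52 x 52 mm, 50 mm high, with a 15 mm vertical through hole at its centre in which the pin stands. Origin: centre of its underside.
- pin: Steel pin, upright in the stand, 80 mm long, about 90 g. Origin: centre of its lower tip; z along the pin towards its head. Shank 12 mm in diameter with a tapered tip, from 0 to 42 mm; collar 28 mm in diameter from 42 to 48 mm, which rests on the stand's top; round dark head to grip, 18 mm in diameter, from 48 to 80 mm.
- pin_tip (a point): Centre of the pin's lower tip (the pin's origin).
- dropper: Small amber dropper bottle, 37 mm in diameter, 102 mm high, loose bystander. Origin: centre of its underside.
- timer: Bench timer with slanted face, 51 x 62 x 57 mm, loose bystander. Origin: centre of its underside.
- tape: Roll of labels lying flat, 68 mm in diameter, 20 mm high, loose bystander. Origin: centre of its underside.
- dish: Petri dish, 66 mm in diameter, 16 mm high, loose bystander. Origin: centre of its underside.

How it is judged:
On the way, in this order (a step that is already met when the one before it is completed fails the run):
1. the lid is swung down onto the gasket while the pin is not yet in it (value of joint press_hinge below 0.03 rad and distance between pin_tip and base_hole above 0.03 m), for 0.2 s.
2. the pin's tip is through the lid and inside the hole of the base (z of pin_tip in the frame of base_hole below -0.008 m and horizontal distance between pin_tip and base_hole below 0.005 m and value of joint press_hinge below 0.04 rad), for 0.1 s.
At the end, for the whole second after the job is handed in: Lid down (hinge under 0.02, gasket under 0.015 rad); pin through both holes (tip 26 mm or more into the base, within 5 mm of its axis, tilt under 0.12 rad), its head still between the fingers (over 3 N, point between pads at most 95 mm above the tip), pressed on the press with over 4 N (value of joint press_hinge below 0.02 rad and value of joint press_gasket below 0.015 rad and z of pin_tip in the frame of base_hole below -0.026 m and horizontal distance between pin_tip and base_hole below 0.005 m and angle between pin's own z axis and vertical below 0.12 rad and contact force between pin and press above 4 N and contact force between the fingers and pin above 3 N and z of the grasp point in the frame of pin below 0.095 m); the arm keeps its last pose, push and grip.
It fails at once if the dropper bottle is pushed aside or knocked over (distance of dropper from where it was at the start of the episode above 0.03 m or angle between dropper's own z axis and vertical above 0.6 rad).
It fails at once if the bench timer is pushed aside or knocked over (distance of timer from where it was at the start of the episode above 0.03 m or angle between timer's own z axis and vertical above 0.6 rad).
It fails at once if the roll of labels is pushed aside or knocked over (distance of tape from where it was at the start of the episode above 0.03 m or angle between tape's own z axis and vertical above 0.6 rad).
It fails at once if the petri dish is pushed aside or knocked over (distance of dish from where it was at the start of the episode above 0.03 m or angle between dish's own z axis and vertical above 0.6 rad).
It also fails if it takes over 48 s, if anything falls off the work surface, if the arm or the gripper's body presses on something with over 40 N, if the wrist force passes 120 N, or if a joint passes its speed limit or range.

ROBOT

A 6-joint arm with a two-finger parallel gripper is mounted at the origin on a cart in front of the work surface, level with it; the furniture and walls round the work are solid. World frame = base frame: x ahead of the robot, y to its left, z up, the work surface at z = 0. Lengths are in m, angles in rad, forces in N, time in s.
With the tool pointing down it reaches from about 0.35 to 0.85 m from the base axis. Payload 8.1 kg.
Tool frame: the origin (TCP) lies at the very end of the fingers, on their centre line; the grasp point (between the pads) lies 19 mm behind it; z points along the fingers, x is the direction in which the jaws open and shut, and the axes are right-handed (so a half turn about z gives the same grasp; the last joint's range is limited). The gripper opens to 85 mm and grips with 20 to 120 N. Pads are 22 mm wide; open, the fingers measure 114 mm over their backs; the gripper's body (76 mm by 85 mm) begins 54 mm behind the grasp point. The pads swing forward as they close: fully open they stand 13 mm farther back than shut.
Start: joints at [1.018, 0.13, 1.488, -0, 1.523, -0.085], TCP at [0.271, 0.536, 0.231] pointing down, gripper open.
Joint ranges: [-2.96, 2.96], [-0.89, 2.26], [0.02, 2.5], [-1.34, 4.48], [0, 2.73], [-2.66, 2.66]. Speed limits (rad/s): [2.39, 2.39, 2.79, 3.14, 3.14, 3.14].

INTERFACE

Orientations are given as a unit quaternion [w, x, y, z].
In Python, from rig import observe, snapshot, job_done, find_in, mark_of gives the robot as it stands.
- The arm moves only by the shell command python3 -m inch 'ROWS' [FORCE]. ROWS is text: rows parted by semicolons, each of 7 numbers parted by spaces: the shift along the tool's x, y, z in m, then the turn, a rotation vector about the tool's x, y, z in rad, then the opening, from 0 (shut) to 1 (fully open). In form: dx dy dz ax ay az grip; .... A call has 1 to 10 rows; each row is the pose to reach, as a shift and turn from the pose measured when the call began, along the tool's axes at that moment; what a row does not reach only later rows make up. A row lasts 1/8 s, in which the tool goes at most 62.5 mm and 10.7 degrees, less where a joint would pass 70% of its speed; a pose out of reach is approached as far as the arm can. A call with a gripper value outside its range is refused whole. The fingers move at their own pace and stop on an object; FORCE is the grip in N (left out, the last holds). Time passes only in rows, so rows that repeat a pose let the fingers close. It gives the time, the measured TCP pose, the force and the opening at its end, in the units of the state.
- observe(): the state, without advancing time (a new reading comes with each control period).
- snapshot(name): name is "scene" or "top"; returns a dict with "frame" (480x640x3 uint8, red, green, blue), "vertical_fov" (degrees; the focal length in pixels is half the picture's height over the tangent of half this angle, whatever the lens; pixels are square), "cx", "cy" (the principal point, pixels), "R" (3x3) and "t" (3): a world point X has camera coordinates R X + t. Camera axes: x right, y down, z forward; pixel columns grow to the right and rows downward; lengths in m; the calibration is good to about 2 mm. A picture is of the moment at which its call begins. There is no depth.
- job_done(): hands the job in, once; it reports no verdict.
Trained networks look in a picture, given as the dict that the camera call returned (one of the last four; its "shot" number tells which), for a name from the list of things; names that differ only in an ending like _2 or _b are one class to them, and where a whole thing is asked for, a point or a joint stands for the part that bears it (a point fixed in the world has none). Each returns a list of dicts, best first, with "conf" (0 to 1); they miss things now and then, are a little off and sometimes report something else, mostly with a low value. They report only what shows in the picture. A call takes as long as a camera call.
- find_in(target, picture): "xyz" ([x, y, z] in m, in world coordinates, good to about 4 mm: the middle of the surface that is visible of it).
- mark_of(target, picture): "xyz" ([x, y, z] in m, in world coordinates, good to about 4 mm: a listed point, or the origin of a listed thing).
The state is a dict: "t": time; "joints": joint angles; "joint_vel": joint speeds; "effort": joint torques, N m; "ee_pos": TCP position; "orientation": TCP orientation; "contact_force": force on the tool from outside, world axes, zero at the start; "torque": the same for the moment, N m; "gripper_width": finger opening in m.
Only numpy, scipy, OpenCV 4.12 (cv2) and the standard library are available. Lean on these libraries where they do the work, as an engineer would, in place of code of your own. Each camera call takes 0.05 s, during which the arm holds its last target. There are 200 camera calls.

## Working session

There is one attempt and no reset: what is moved stays moved. The work goes in short steps, Python scripts to look and compute and a shell command to move; the robot and the scene stay as the last step left them, time stands still between calls to the robot, and variables do not carry over. Pictures are saved under pics/ and viewed, about 8 in all and at most 12, crops included, and the job is handed in when it is done.

```bash
mkdir -p pics; ls; cat > h.py <<'E'
import numpy as np, cv2
from rig import *
def shots(tag):
    d={}
    for n in("scene","top"):
        s=snapshot(n); d[n]=s; cv2.imwrite(f"pics/{tag}_{n}.png",s["frame"][:,:,::-1])
    return d
def look(names,d,fs=(("mark",mark_of),)):
    for n in names:
        for c,s in d.items():
            for k,f in fs:
                r=f(n,s)[:2]
                print(n,c,k,[(np.round(q["xyz"],4).tolist(),round(q["conf"],2)) for q in r])
def proj(s,X):
    f=240/np.tan(np.radians(s["vertical_fov"]/2)); p=s["R"]@np.array(X)+s["t"]
    return s["cx"]+f*p[0]/p[2], s["cy"]+f*p[1]/p[2]
E
python3 - <<'E'
from h import *
d=shots("a")
look("press hinge_axis lid_hole base_hole stand pin dropper timer tape dish".split(),d)
print({k:np.round(v,3) for k,v in observe().items()})
cv2.imwrite("pics/a.png",cv2.resize(np.hstack([cv2.imread("pics/a_scene.png"),cv2.imread("pics/a_top.png")]),(800,300)))
for n,s in d.items(): print(n,s["vertical_fov"],s["cx"],s["cy"],-s["R"].T@s["t"])
E
```

```text
pics
press scene mark [([0.5104, -0.1751, -0.0006], 0.77)]
press top mark [([0.515, -0.1714, 0.0028], 0.78)]
hinge_axis scene mark [([0.5728, -0.1872, 0.0374], 0.57)]
hinge_axis top mark [([0.5773, -0.1882, 0.0369], 0.58), ([0.513, 0.355, -0.0016], 0.18)]
lid_hole scene mark [([0.5397, -0.1768, 0.1508], 0.84)]
lid_hole top mark [([0.5352, -0.1788, 0.1525], 0.95)]
base_hole scene mark [([0.4542, -0.155, 0.0367], 0.64)]
base_hole top mark [([0.4561, -0.1503, 0.0372], 0.83)]
stand scene mark [([0.5143, 0.1274, 0.0016], 0.6)]
stand top mark [([0.5153, 0.1259, 0.0004], 0.55)]
pin scene mark [([0.5208, 0.123, 0.0125], 0.56), ([0.5154, 0.1264, 0.0023], 0.29)]
pin top mark [([0.5111, 0.1279, 0.01], 0.67), ([0.5169, 0.1247, 0.0023], 0.58)]
dropper scene mark [([0.5116, 0.3627, 0.0033], 0.73)]
dropper top mark [([0.5134, 0.3551, -0.0033], 0.46), ([0.5358, -0.175, 0.1551], 0.27)]
timer scene mark [([0.5603, -0.3834, 0.0024], 0.86), ([0.4077, 0.0214, -0.0009], 0.58)]
timer top mark [([0.5587, -0.3765, 0.0009], 0.8)]
tape scene mark [([0.4239, -0.3589, -0.0025], 0.59)]
tape top mark [([0.4236, -0
[... 210 characters left out ...]
 0.0108], 0.3)]
{'t': np.float64(1.1), 'joints': array([ 1.018,  0.13 ,  1.488,  0.   ,  1.523, -0.085]), 'joint_vel': array([-0.001, -0.   ,  0.001,  0.001,  0.   , -0.001]), 'effort': array([ 1.0000e-03, -5.6932e+01, -5.0088e+01, -0.0000e+00,  1.0000e-03,
        0.0000e+00]), 'ee_pos': array([0.271, 0.536, 0.231]), 'orientation': array([-0.   ,  0.852,  0.524,  0.   ]), 'contact_force': array([ 0.003, -0.668,  0.482]), 'torque': array([-0.004, -0.007,  0.016]), 'gripper_width': np.float64(0.086)}
scene 47.11819601972143 320.3644063257704 235.66060892578506 [ 0.02066846 -0.60651763  0.9734515 ]
top 44.59524172357693 318.8246913848148 234.86725007831535 [ 0.26545328 -0.02624625  1.64178481]
```

View pics/a_scene.png

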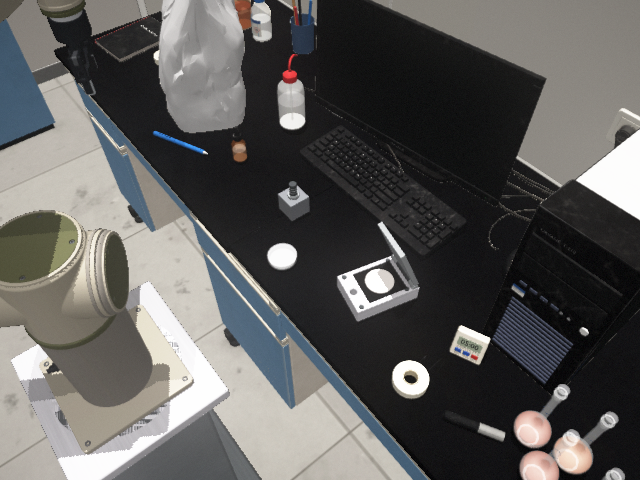

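View pics/a_top.png

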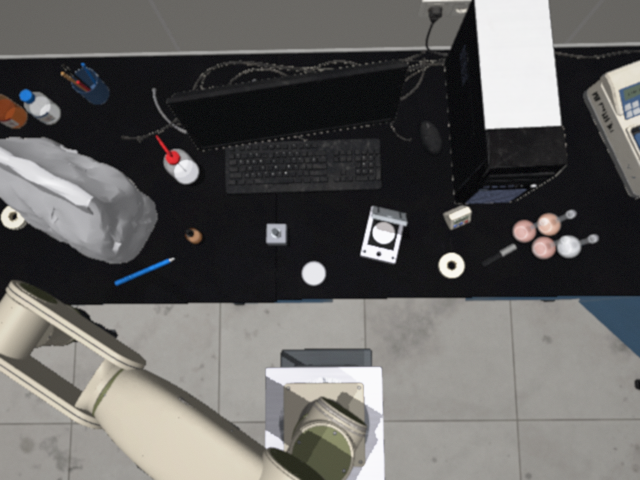

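The scene view shows the open lid near (395,255), the pin in its stand at (293,200), and the dish at (282,257). The network readings agree with the picture. The lid is about 1.15 rad open. I'll work out the approach behind it.

```bash
cat >> h.py <<'E'
from scipy.spatial.transform import Rotation as Rn
def cur():
    o=observe(); q=o["orientation"]; return o,Rn.from_quat([q[1],q[2],q[3],q[0]])
def rel(points,yaw=None):
    "rows for world TCP targets; tool down, tool x at world angle yaw"
    o,R=cur()
    if yaw is None: rv=np.zeros(3)
    else:
        x=np.array([np.cos(yaw),np.sin(yaw),0]); z=np.array([0,0,-1.]); T=np.c_[x,np.cross(z,x),z]
        rv=(R.inv()*Rn.from_matrix(T)).as_rotvec()
    for p in points: print(np.round(R.inv().apply(np.array(p)-o["ee_pos"]),4),np.round(rv,3))
H=np.array([.572,-.188]); U=np.array([-.959,.284])
def lid(th,r=.11):
    u=r*np.cos(th)-.010*np.sin(th)-.011; return [*(H+u*U),.038+r*np.sin(th)+.010*np.cos(th)]
E
python3 -c "
from h import *
rel([[.586,-.192,.27],[.586,-.192,.142]],1.283)"
```

```text
[-0.5072  0.6096 -0.0387] [-0.   -0.   -0.18]
[-0.5072  0.6096  0.0893] [-0.   -0.   -0.18]
```

```bash
python3 -m inch '-0.507 0.610 -0.04 0 0 -0.18 0; -0.507 0.610 -0.04 0 0 -0.18 0; -0.507 0.610 -0.04 0 0 -0.18 0; -0.507 0.610 -0.04 0 0 -0.18 0; -0.507 0.610 -0.04 0 0 -0.18 0; -0.507 0.610 -0.04 0 0 -0.18 0; -0.507 0.610 -0.04 0 0 -0.18 0; -0.507 0.610 -0.04 0 0 -0.18 0; -0.507 0.610 -0.04 0 0 -0.18 0; -0.507 0.610 -0.04 0 0 -0.18 0' 40
python3 -c "
from h import *
rel([[.586,-.192,.27],[.586,-.192,.142]],1.283)"
```

```text
t: 2.35
ee_pos: [0.5197, -0.0391, 0.2632]
orientation: [0.0, 0.801, 0.598, 0.0]
contact_force: [0.1, 1.1, 0.3]
gripper_width: -0.0
[-0.1278  0.107  -0.0067] [ 0.001 -0.    -0.   ]
[-0.1278  0.1069  0.1213] [ 0.001 -0.    -0.   ]
```

```bash
python3 -m inch '-0.128 0.107 -0.007 0 0 0 0; -0.128 0.107 -0.007 0 0 0 0; -0.128 0.107 -0.007 0 0 0 0; -0.128 0.107 -0.007 0 0 0 0; -0.128 0.107 0.06 0 0 0 0; -0.128 0.107 0.121 0 0 0 0; -0.128 0.107 0.121 0 0 0 0'
python3 -c "
from h import *
d=shots('b')
im=np.hstack([cv2.resize(d['scene']['frame'][180:330,300:480],(400,333)),cv2.resize(d['top']['frame'][180:280,330:450],(400,333))])
cv2.imwrite('pics/b.png',im[:,:,::-1])
rel([lid(t) for t in np.linspace(1.1,.0,18)],1.283)"
```

```text
t: 3.22
ee_pos: [0.5818, -0.1895, 0.1362]
orientation: [-0.005, 0.801, 0.599, -0.002]
contact_force: [-0.1, 0.2, 0.6]
gripper_width: -0.0003
[-0.0006 -0.0445  0.0028] [ 0.001 -0.     0.001]
[-0.0006 -0.0511  0.0056] [ 0.001 -0.     0.001]
[-0.0006 -0.0574  0.0089] [ 0.001 -0.     0.001]
[-0.0006 -0.0635  0.0126] [ 0.001 -0.     0.001]
[-0.0005 -0.0694  0.0167] [ 0.001 -0.     0.001]
[-0.0005 -0.075   0.0211] [ 0.001 -0.     0.001]
[-0.0005 -0.0803  0.0259] [ 0.001 -0.     0.001]
[-0.0005 -0.0853  0.031 ] [ 0.001 -0.     0.001]
[-0.0005 -0.0899  0.0365] [ 0.001 -0.     0.001]
[-0.0005 -0.0942  0.0422] [ 0.001 -0.     0.001]
[-0.0005 -0.0981  0.0482] [ 0.001 -0.     0.001]
[-0.0005 -0.1016  0.0544] [ 0.001 -0.     0.001]
[-0.0005 -0.1047  0.0608] [ 0.001 -0.     0.001]
[-0.0005 -0.1074  0.0675] [ 0.001 -0.     0.001]
[-0.0006 -0.1096  0.0743] [ 0.001 -0.     0.001]
[-0.0006 -0.1114  0.0812] [ 0.001 -0.     0.001]
[-0.0006 -0.1127  0.0882] [ 0.001 -0.     0.001]
[-0.0006 -0.1136  0.0953] [ 0.001 -0.     0.001]
```

View pics/b.png

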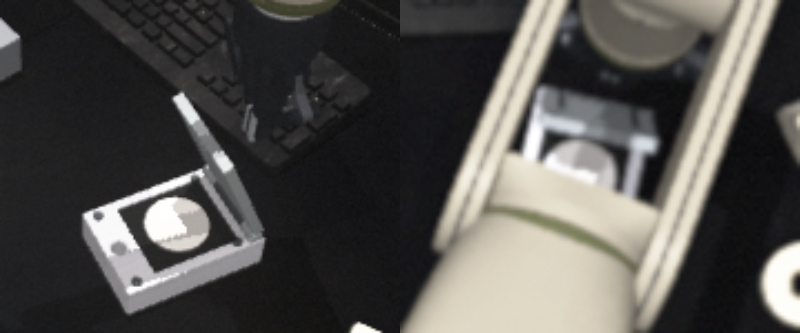

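The fingers are behind the lid, at about (245,115) in the left crop, and clear of it. Next I swing it down along the arc.

```bash
python3 -m inch '0 -0.03 0.002 0 0 0 0; 0 -0.045 0.003 0 0 0 0; 0 -0.057 0.009 0 0 0 0; 0 -0.069 0.017 0 0 0 0; 0 -0.080 0.026 0 0 0 0; 0 -0.090 0.0365 0 0 0 0; 0 -0.098 0.048 0 0 0 0; 0 -0.1047 0.061 0 0 0 0; 0 -0.1096 0.073 0 0 0 0; 0 -0.112 0.080 0 0 0 0'
python3 -c "
from h import *
o=observe();print(o['contact_force'])
rel([lid(t) for t in (.1,.05,.0)],1.283)"
```

```text
t: 4.58
ee_pos: [0.4781, -0.1595, 0.062]
orientation: [-0.0, 0.801, 0.599, 0.0]
contact_force: [0.7, -1.0, 1.3]
gripper_width: -0.0001
[ 0.72819097 -1.00351991  1.26343977]
[-0.0007  0.0007  0.003 ] [-0.001 -0.001  0.   ]
[-0.0007 -0.0002  0.0085] [-0.001 -0.001  0.   ]
[-0.0007 -0.0009  0.014 ] [-0.001 -0.001  0.   ]
```

```bash
python3 -m inch '0 0 0.005 0 0 0 0; 0 0 0.010 0 0 0 0; 0 0 0.014 0 0 0 0; 0 0 0.014 0 0 0 0; 0 0 0.014 0 0 0 0'

```

```text
t: 5.2
ee_pos: [0.4775, -0.1592, 0.048]
orientation: [-0.001, 0.801, 0.599, -0.0]
contact_force: [-5.1, 1.8, 6.5]
gripper_width: 0.0003
```

```bash
python3 -m inch '0 0 0.003 0 0 0 0; 0 0 0.004 0 0 0 0; 0 0 0.004 0 0 0 0'
python3 -m inch '0 0 -0.06 0 0 0 0; 0 0 -0.12 0 0 0 0; 0 0 -0.2 0 0 0 1; 0 0 -0.2 0 0 0 1'
python3 -c "
from h import *
rel([[.515,.1265,.2],[.515,.1265,.085]],1.283)"
```

```text
t: 5.58
ee_pos: [0.4775, -0.1592, 0.0451]
orientation: [-0.001, 0.801, 0.599, -0.001]
contact_force: [-7.8, 3.0, 14.9]
gripper_width: -0.0003
t: 6.08
ee_pos: [0.4804, -0.1604, 0.2505]
orientation: [0.002, 0.801, 0.599, 0.002]
contact_force: [0.0, 0.4, -0.4]
gripper_width: 0.0356
[ 0.285  -0.0483  0.0502] [0.006 0.    0.001]
[ 0.285  -0.0489  0.1652] [0.006 0.    0.001]
```

```bash
python3 - <<'E'
from h import *
for i in range(2):
    d=shots(f"c{i}"); look(["stand","pin"],d,(("mark",mark_of),("find",find_in)))
s=d["top"]; print(proj(s,[.515,.1265,.088]),proj(s,[.515,.1265,.05]))
a=d['scene']; print(proj(a,[.515,.1265,.088]),proj(a,[.515,.1265,.05]))
im=np.hstack([cv2.resize(a['frame'][170:230,263:323],(400,400),interpolation=0),cv2.resize(s['frame'][205:265,246:306],(400,400),interpolation=0)])
cv2.imwrite('pics/c.png',im[:,:,::-1])
E
```

```text
stand scene mark [([0.5168, 0.1307, 0.002], 0.95)]
stand scene find [([0.5047, 0.1109, 0.0403], 0.9)]
stand top mark [([0.5164, 0.125, 0.0003], 0.72)]
stand top find [([0.5066, 0.1191, 0.0528], 0.6)]
pin scene mark [([0.5171, 0.1245, 0.0047], 0.69)]
pin scene find [([0.5108, 0.1189, 0.0695], 0.43)]
pin top mark [([0.5141, 0.1292, 0.0097], 0.54)]
pin top find [([0.5107, 0.1257, 0.0692], 0.46)]
stand scene mark [([0.5149, 0.1282, 0.0009], 0.8)]
stand scene find [([0.5028, 0.1079, 0.0374], 0.78)]
stand top mark [([0.5142, 0.1266, 0.0046], 0.92)]
stand top find [([0.5118, 0.122, 0.0515], 0.72)]
pin scene mark [([0.515, 0.1234, 0.0087], 0.55)]
pin scene find [([0.5117, 0.1193, 0.0715], 0.69)]
pin top mark [([0.5137, 0.1293, 0.0075], 0.55)]
pin top find [([0.4667, -0.1552, 0.0541], 0.48), ([0.5106, 0.1259, 0.0712], 0.4)]
(np.float64(274.88524976518556), np.float64(230.98640715726265)) (np.float64(276.2343426107519), np.float64(233.15286482754357))
(np.float64(292.70345351282197), np.float64(183.15233757565747)) (np.float64(293.4632284622452), np.float64(194.78879670787563))
```

View pics/c.png

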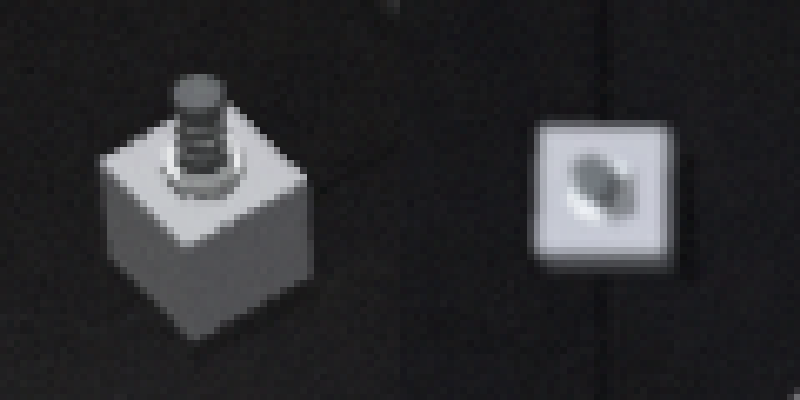

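The pin head's top shows at (199,90) in the left crop and (595,172) in the right. My estimate (0.515, 0.1265) projects to within about 3 px of those in the magnified crops, so I go for the grasp.

```bash
python3 -m inch '0.285 -0.048 0.05 0 0 0 1; 0.285 -0.048 0.05 0 0 0 1; 0.285 -0.048 0.05 0 0 0 1; 0.285 -0.048 0.05 0 0 0 1; 0.285 -0.048 0.05 0 0 0 1; 0.285 -0.048 0.05 0 0 0 1; 0.285 -0.048 0.05 0 0 0 1'
python3 -c "
from h import *
rel([[.515,.1265,.1],[.515,.1265,.06]],1.283)"
```

```text
t: 7.95
ee_pos: [0.5126, 0.1271, 0.1956]
orientation: [-0.001, 0.801, 0.599, -0.001]
contact_force: [0.8, 0.1, 0.5]
gripper_width: 0.0859
[0.     0.0027 0.0956] [-0.003 -0.     0.001]
[0.     0.0028 0.1356] [-0.003 -0.     0.001]
```

```bash
python3 -m inch '0 0.0027 0.06 -0.003 0 0 1; 0 0.0027 0.11 -0.003 0 0 1; 0 0.0027 0.1355 -0.003 0 0 1; 0 0.0027 0.1355 -0.003 0 0 1; 0 0.0027 0.1355 -0.003 0 0 1' 60
python3 -c "
from h import *
o=observe();print(o['ee_pos'],o['contact_force']);rel([[.515,.1265,.06]],1.283)"
```

```text
t: 8.57
ee_pos: [0.5162, 0.1259, 0.0618]
orientation: [0.001, 0.801, 0.598, 0.001]
contact_force: [0.7, -0.7, 0.6]
gripper_width: 0.0855
[0.51615061 0.12587207 0.06182186] [ 0.70577119 -0.66923717  0.64271113]
[ 0.0003 -0.0013  0.0018] [ 0.002 -0.001  0.   ]
```

```bash
python3 -m inch '0 -0.001 0.0015 0 0 0 0; 0 -0.001 0.0015 0 0 0 0; 0 -0.001 0.0015 0 0 0 0; 0 -0.001 0.0015 0 0 0 0; 0 -0.001 0.0015 0 0 0 0; 0 -0.001 0.0015 0 0 0 0' 60
python3 - <<'E'
from h import *
for i in range(3):
    d=shots(f"e{i}"); look(["press","hinge_axis","lid_hole","base_hole"],d)
print(observe()["contact_force"])
for n in d:
  s=d[n]; print(n,proj(s,[.4588,-.1545,.054]))
a=d['scene'];b=d['top']
im=np.hstack([cv2.resize(a['frame'][240:340,320:420],(400,400),interpolation=0),cv2.resize(b['frame'][200:270,350:420],(400,400),interpolation=0)])
cv2.imwrite('pics/e.png',im[:,:,::-1])
E
```

```text
t: 9.32
ee_pos: [0.5155, 0.1263, 0.0608]
orientation: [0.001, 0.801, 0.598, 0.002]
contact_force: [-2.2, 0.0, 6.1]
gripper_width: 0.0158
press scene mark [([0.5111, -0.1738, -0.0005], 0.76), ([0.5137, 0.3628, 0.0019], 0.39)]
press top mark [([0.5151, -0.1717, -0.0009], 0.91)]
hinge_axis scene mark [([0.5711, -0.1851, 0.0368], 0.67)]
hinge_axis top mark [([0.5756, -0.1894, 0.038], 0.7), ([0.5148, 0.1269, 0.0035], 0.22)]
lid_hole scene mark [([0.4588, -0.156, 0.0498], 0.62)]
lid_hole top mark [([0.4561, -0.1575, 0.0572], 0.57)]
base_hole scene mark [([0.4556, -0.1546, 0.0382], 0.69), ([0.5614, -0.3852, 0.0007], 0.23)]
base_hole top mark [([0.4572, -0.1551, 0.0386], 0.92)]
press scene mark [([0.5101, -0.1731, -0.0006], 0.89)]
press top mark [([0.5148, -0.1693, -0.0001], 0.69)]
hinge_axis scene mark [([0.5718, -0.186, 0.037], 0.73)]
hinge_axis top mark [([0.5773, -0.1865, 0.0372], 0.63), ([0.5165, 0.1264, 0.0018], 0.26)]
lid_hole scene mark [([0.4614, -0.157, 0.051], 0.84)]
lid_hole top mark [([0.4564, -0.1599, 0.0555], 0.7), ([0.5155, -0.1729, -0.0012], 0.61)]
base_hole scene mark [([0.4539, -0.1544, 0.0375], 0.64)]
base_hole top mark [([0.4589, -0.1549, 0.0368], 0.65)]
press scene mark [([0.5109, -0.1724, -0.0001], 0.73)]
press top mark [([0.5139, -0.1744, 0.0015], 0.65)]
hinge_axis scene mark [([0.5732, -0.1855, 0.0373], 0.75)]
hinge_axis top mark [([0.5762, -0.1873, 0.0387], 0.65), ([0.5133, 0.3578, -0.0009], 0.48)]
lid_hole scene mark [([0.4597, -0.158, 0.05], 0.75)]
lid_hole top mark [([0.4563, -0.1578, 0.0552], 0.91)]
base_hole scene mark [([0.4533, -0.1543, 0.0368], 0.85)]
base_hole top mark [([0.4568, -0.1525, 0.0386], 0.73)]
[-1.7632662  -0.15395855  5.73699295]
scene (np.float64(354.43570790311617), np.float64(284.98961142531886))
top (np.float64(378.94708911128777), np.float64(251.8866592124723))
```

View pics/e.png

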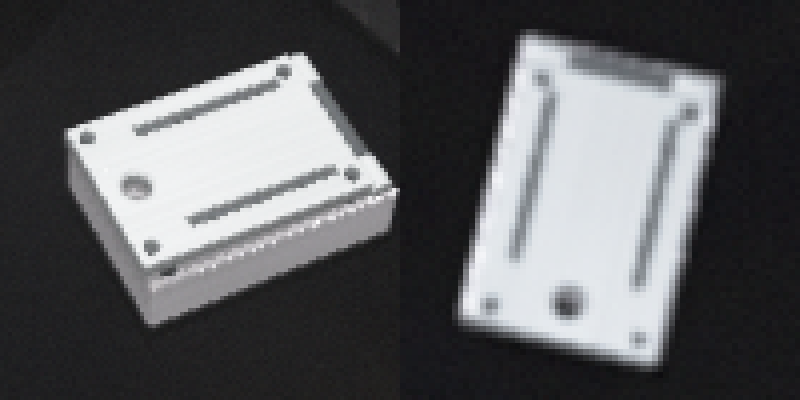

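```bash
cat >> h.py <<'E'
def ray(s,u,v,z):
    f=240/np.tan(np.radians(s["vertical_fov"]/2)); c=-s["R"].T@s["t"]
    d=s["R"].T@np.array([(u-s["cx"])/f,(v-s["cy"])/f,1]); return c+d*(z-c[2])/d[2]
E
python3 - <<'E'
from h import *
for n,(u,v) in (("scene",(353.6,286.1)),("top",(379.2,252.4))):
    s=snapshot(n); g=s["frame"].mean(2); r=4
    U0,V0=int(round(u)),int(round(v)); p=g[V0-r:V0+r+1,U0-r:U0+r+1]; print(p.astype(int))
    w=np.clip(np.percentile(p,85)-15-p,0,60); yy,xx=np.mgrid[-r:r+1,-r:r+1]
    cu,cv=U0+(w*xx).sum()/w.sum(),V0+(w*yy).sum()/w.sum()
    print(n,cu,cv,ray(s,u,v,.0537),ray(s,cu,cv,.0537),ray(s,cu,cv,.048))
E
```

```text
[[240 238 231 232 233 236 240 241 240]
 [232 217 217 222 210 225 227 235 241]
 [217 182 139 145 143 169 192 228 236]
 [177 126 121 124 125 130 134 190 228]
 [170 122 135 144 142 133 120 141 227]
 [180 151 157 187 155 149 136 136 225]
 [217 175 192 194 196 188 154 181 231]
 [238 229 198 166 165 183 200 227 238]
 [242 241 238 236 230 236 236 240 242]]
scene 353.60110548134503 286.2141870105942 [ 0.45587729 -0.15534134  0.0537    ] [ 0.45569891 -0.15555234  0.0537    ] [ 0.45839493 -0.15275756  0.048     ]
[[230 231 230 229 230 231 232 232 231]
 [231 229 222 213 208 215 225 230 231]
 [229 218 193 167 159 170 191 221 230]
 [226 197 153 127 132 151 167 206 228]
 [223 177 120  95 111 135 154 196 225]
 [224 175 102  63  76 109 149 197 226]
 [229 199 136  81  75 115 165 212 228]
 [232 225 194 158 145 170 207 227 231]
 [234 233 227 217 214 221 230 232 232]]
top 378.84567078972407 252.46907706945765 [ 0.45741838 -0.15517616  0.0537    ] [ 0.45724135 -0.15420742  0.0537    ] [ 0.45792972 -0.1546667   0.048     ]
```

```bash
python3 -m inch '0 0 -0.03 0 0 0 0; 0 0 -0.08 0 0 0 0; 0 0 -0.12 0 0 0 0; 0 0 -0.12 0 0 0 0' 80
python3 -c "
from h import *
o=observe();print(o['contact_force'],o['gripper_width'])
rel([[.4565,-.155,.18]],1.283)"
```

```text
t: 11.42
ee_pos: [0.5175, 0.1266, 0.1848]
orientation: [0.002, 0.801, 0.598, 0.005]
contact_force: [0.3, -0.2, -1.7]
gripper_width: 0.0156
[ 0.2968578  -0.18301637 -1.72008006] 0.015627196952859697
[-0.2873  0.0213  0.0037] [ 0.009 -0.004  0.   ]
```

```bash
python3 -m inch '-0.05 0.004 0.004 0.009 -0.004 0 0; -0.10 0.008 0.004 0.009 -0.004 0 0; -0.15 0.011 0.004 0.009 -0.004 0 0; -0.20 0.015 0.004 0.009 -0.004 0 0; -0.25 0.019 0.004 0.009 -0.004 0 0; -0.287 0.021 0.004 0.009 -0.004 0 0; -0.287 0.021 0.004 0.009 -0.004 0 0; -0.287 0.021 0.004 0.009 -0.004 0 0'
python3 -c "
from h import *
rel([[.4565,-.155,.13]],1.283)
d=shots('f');a=d['scene'];look(['pin_tip'],d)
im=np.hstack([cv2.resize(a['frame'][200:320,300:420],(500,500))])
cv2.imwrite('pics/f.png',im[:,:,::-1])
o=observe()['ee_pos'];print(o)
for h in(0,.0272,.0528):print(np.array(proj(a,o-[0,0,.0528-h]))-[300,200])
"
```

```text
t: 12.42
ee_pos: [0.4557, -0.154, 0.1785]
orientation: [-0.001, 0.801, 0.598, -0.0]
contact_force: [0.7, 0.0, -1.2]
gripper_width: 0.0158
[-0.0008  0.0011  0.0485] [-0.002 -0.001 -0.   ]
pin_tip scene mark [([0.4594, -0.151, 0.1251], 0.67)]
pin_tip top mark [([0.4564, -0.1543, 0.039], 0.33)]
[ 0.45639367 -0.15355935  0.17938654]
[54.69364727 63.8321322 ]
[55.28604749 55.18207474]
[55.86611292 46.71212638]
```

View pics/f.png

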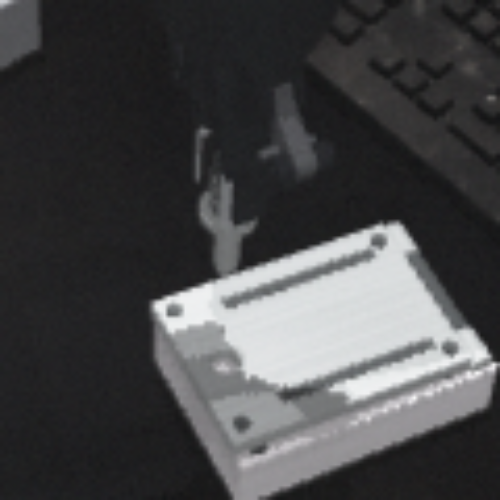

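```bash
python3 -c "
import cv2,numpy as np
a=cv2.imread('pics/f_scene.png')[225:285,330:390]
a=cv2.resize(a,(600,600),interpolation=0).astype(float)
cv2.imwrite('pics/f2.png',np.clip(a*1.6+15,0,255))"
```

```text
[ WARN:0@0.072] global loadsave.cpp:1063 imwrite_ Unsupported depth image for selected encoder is fallbacked to CV_8U.
```

View pics/f2.png

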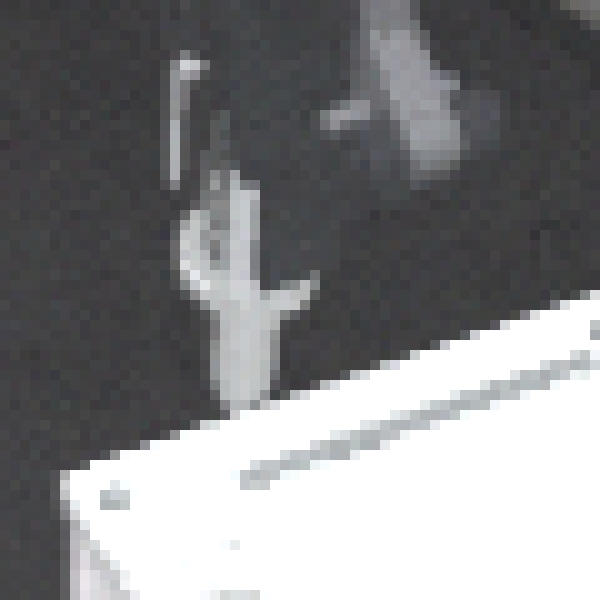

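The pin hangs upright, with its tip at about (243,405) in the crop, within about 1 px of the prediction. I'll descend with small corrections.

```bash
python3 -m inch '-0.001 0.0015 0.03 0 0 0 0; -0.001 0.0015 0.055 0 0 0 0; -0.001 0.0015 0.062 0 0 0 0; -0.001 0.0015 0.062 0 0 0 0'
python3 -c "
from h import *
for i in range(3):
  d=shots('g');print(observe()['ee_pos'],observe()['contact_force'])
rel([[.457,-.1555,.10]],1.283)
a=d['scene'];b=d['top']
im=np.hstack([cv2.resize(a['frame'][255:315,325:385],(400,400),interpolation=0),cv2.resize(b['frame'][220:280,350:410],(400,400),interpolation=0)])
cv2.imwrite('pics/g.png',im[:,:,::-1])"
```

```text
t: 13.12
ee_pos: [0.4576, -0.1545, 0.1174]
orientation: [-0.0, 0.8, 0.599, 0.0]
contact_force: [-0.7, 0.3, -1.5]
gripper_width: 0.0158
[ 0.45836625 -0.15503147  0.11861648] [ 0.61808508 -0.42835687 -0.66106702]
[ 0.45844248 -0.15523934  0.11874646] [ 0.18388999 -0.55079617 -1.39431919]
[ 0.45819062 -0.15518381  0.11837829] [-0.13023054  0.24577458 -1.3455554 ]
[-0.0006 -0.0011  0.0184] [ 0.001 -0.     0.002]
```

View pics/g.png

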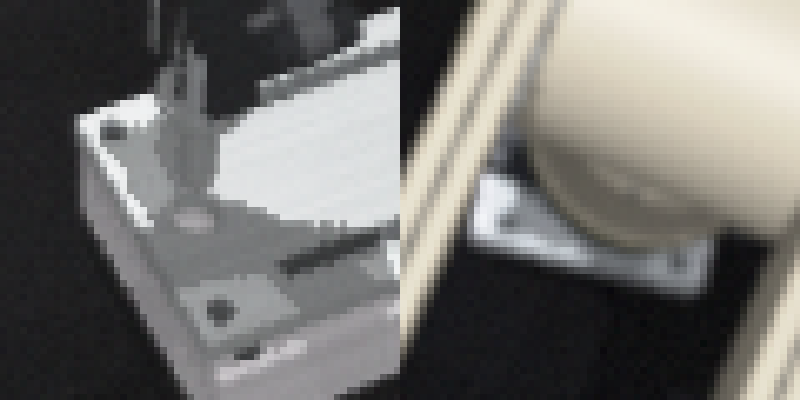

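```bash
python3 -m inch '-0.0007 0.0003 0.006 0 0 0 0; -0.0007 0.0003 0.011 0 0 0 0; -0.0007 0.0003 0.014 0 0 0 0; -0.0007 0.0003 0.017 0 0 0 0; -0.0007 0.0003 0.017 0 0 0 0'
```

```text
t: 14.05
ee_pos: [0.458, -0.1558, 0.101]
orientation: [0.0, 0.801, 0.599, 0.0]
contact_force: [0.3, 0.4, -0.4]
gripper_width: 0.016
```

```bash
python3 -m inch '0 0 0.004 0 0 0 0; 0 0 0.008 0 0 0 0; 0 0 0.011 0 0 0 0; 0 0 0.011 0 0 0 0'
```

```text
t: 14.55
ee_pos: [0.4578, -0.1557, 0.0896]
orientation: [-0.0, 0.801, 0.599, 0.0]
contact_force: [0.3, 1.0, -0.6]
gripper_width: 0.0157
```

The tip is at z≈0.037 with almost no force, so it is through the lid. Now on into the base.

```bash
python3 -m inch '0 0 0.004 0 0 0 0; 0 0 0.008 0 0 0 0; 0 0 0.012 0 0 0 0; 0 0 0.012 0 0 0 0'
```

```text
t: 15.05
ee_pos: [0.4574, -0.1555, 0.077]
orientation: [-0.001, 0.801, 0.599, 0.0]
contact_force: [0.0, 0.1, -0.5]
gripper_width: 0.0155
```

```bash
python3 -m inch '0 0 0.005 0 0 0 0; 0 0 0.010 0 0 0 0; 0 0 0.014 0 0 0 0; 0 0 0.017 0 0 0 0; 0 0 0.018 0 0 0 0; 0 0 0.018 0 0 0 0' 110
```

```text
t: 15.8
ee_pos: [0.4573, -0.1555, 0.0593]
orientation: [-0.001, 0.801, 0.599, -0.0]
contact_force: [-3.4, 0.4, 5.5]
gripper_width: 0.0148
```

```bash
python3 -m inch '0 0 0.002 0 0 0 0; 0 0 0.004 0 0 0 0; 0 0 0.004 0 0 0 0; 0 0 0.004 0 0 0 0' 110
```

```text
t: 16.3
ee_pos: [0.4573, -0.1556, 0.056]
orientation: [-0.001, 0.801, 0.599, -0.0]
contact_force: [-6.3, 1.3, 9.5]
gripper_width: 0.0147
```

```bash
python3 -m inch '0 0 0.003 0 0 0 0; 0 0 0.005 0 0 0 0; 0 0 0.005 0 0 0 0; 0 0 0.005 0 0 0 0' 110
```

```text
t: 16.8
ee_pos: [0.4573, -0.1558, 0.0529]
orientation: [-0.001, 0.801, 0.599, -0.001]
contact_force: [-13.3, 4.3, 22.2]
gripper_width: 0.0151
```

```bash
python3 -m inch '0 -0.0015 0.001 0 0 0 0; 0 -0.0015 0.001 0 0 0 0; 0 -0.0015 0.001 0 0 0 0' 110
python3 -c "
from h import *
d=shots('k');look(['pin','lid_hole','pin_tip'],d)
a=d['scene'];print(observe())
im=cv2.resize(a['frame'][225:325,320:420],(600,600),interpolation=0)
cv2.imwrite('pics/k.png',im[:,:,::-1])"
```

```text
t: 17.18
ee_pos: [0.457, -0.1558, 0.0539]
orientation: [0.0, 0.801, 0.599, 0.0]
contact_force: [-6.5, 2.7, 15.8]
gripper_width: 0.0149
pin scene mark [([0.508, -0.1752, 0.0014], 0.64), ([0.4573, -0.1559, 0.0033], 0.6)]
pin top mark []
lid_hole scene mark [([0.4575, -0.157, 0.0392], 0.74)]
lid_hole top mark []
pin_tip scene mark []
pin_tip top mark []
{'t': 17.575, 'joints': array([-4.34782137e-01, -2.15125301e-02,  1.98447710e+00, -1.59033925e-04,
        1.17804405e+00, -1.71981477e+00]), 'joint_vel': array([ 0.00066005,  0.00043464,  0.00045831, -0.00056243, -0.00082805,
        0.00125835]), 'effort': array([-2.32488485e-01, -3.72043276e+01, -4.06419647e+01,  6.12517283e-02,
       -2.29628295e+00,  2.06458097e-02]), 'ee_pos': array([ 0.45699185, -0.15584385,  0.0538856 ]), 'orientation': array([2.91978289e-04, 8.00572226e-01, 5.99236197e-01, 7.36264872e-05]), 'contact_force': array([-5.95091542,  2.53364942, 16.14091365]), 'torque': array([0.43528069, 0.88819564, 0.05797176]), 'gripper_width': 0.014777478646087912}
```

View pics/k.png

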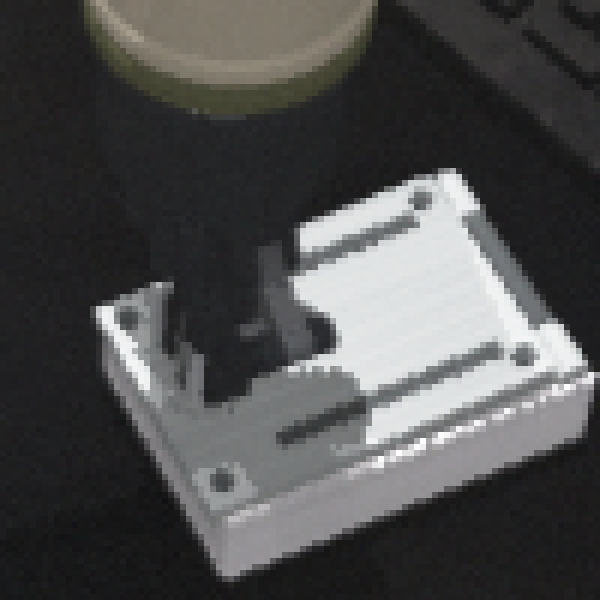

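The gap under the lid is closed: its front edge near (225,510) sits flush. The push is 16 N. I'll add a touch more for margin, then hand in.

```bash
python3 -m inch '0 -0.0005 0.001 0 0 0 0; 0 -0.0005 0.001 0 0 0 0; 0 -0.0005 0.001 0 0 0 0; 0 -0.0005 0.001 0 0 0 0' 110 && python3 -c "
from rig import *
o=observe();print(o['contact_force'],o['ee_pos'],o['gripper_width']);print(job_done())"
```

```text
t: 18.08
ee_pos: [0.4571, -0.1559, 0.0543]
orientation: [0.001, 0.801, 0.599, 0.0]
contact_force: [-6.6, 3.3, 13.4]
gripper_width: 0.0147
[-6.63745646  3.31568598 13.38611325] [ 0.45708126 -0.15590523  0.05434619] 0.014737412450387007
the job is handed in; nothing more can be done
None
```

I swung the lid down, took the pin from its stand, pushed it through the lid hole into the base, and handed in at about 18 s of the 48 s allowed. The arm is still gripping the head and pressing down. `job_done()` gives no verdict, so whether it passed is not confirmed.

**Last checks:**
- **Lid:** in the last picture it looks flush on the base, with no gap showing. The push-down force rose steeply near the end, which suggests it had bottomed out.
- **Push:** the final reading was 13.4 N upward on the tool, more than the 8 N needed to shut the lid. The extra push I added just before handing in did not register. The force fell from about 16 N and the tool height stayed within measurement noise.
- **Grip:** the fingers are 14.7 mm apart on the head, with the grip set at 110 N. The head is 18 mm across, and the opening has read 14.7–16 mm since I gripped it. I took the difference as finger offset.
- **Depth:** the arm's height puts the tip about 30 mm or more into the base, but I did not measure the tip directly.
- **Side load:** about 7 N remains sideways on the pin, so it is touching the wall of a hole. It hung upright before it went in.
- **What the cameras missed:** the top camera was blocked by the arm at the end. The networks did not find the tip in either picture, and the scene camera's readings of the pin disagreed. One fitted the hole; the other, rated slightly higher, sat on the press's own origin and looks false.
- **Other objects:** none of the planned paths came near the dropper, timer, labels or dish, but I did not measure their positions again at the end.

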